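Load the label dispenser and thread its spindle

ROBOT

A 6-joint arm with a two-finger parallel gripper is mounted at the origin on a cart in front of the work surface, level with it; the furniture and walls round the work are solid. World frame = base frame: x ahead of the robot, y to its left, z up, the work surface at z = 0. Lengths are in mm, angles in rad, forces in N, time in s.
With the tool pointing down it reaches from about 375 to 900 mm from the base axis. Payload 3.1 kg.
Tool frame: the origin (TCP) lies between the finger pads; the fingertips stand 17 mm ahead of it and the grasp point (between the pads) lies 2 mm behind it; z points along the fingers, y is the line along which they close (so a half turn about z gives the same grasp; the last joint's range is limited). The gripper opens to 87 mm and grips with 3 to 60 N. Pads are 19 mm wide; open, the fingers measure 117 mm over their backs; the gripper's body (75 mm by 190 mm) begins 51 mm behind the grasp point.
Start: joints at [1.058, 0.527, 1.433, -0, 1.181, -0.178], TCP at [205.321, 590.288, 239.548] pointing down, gripper open.
Joint ranges: [-3.08, 3.08], [-0.75, 2.2], [0.22, 2.44], [-1.43, 4.57], [0, 2.65], [-2.85, 2.85]. Speed limits (rad/s): [2.79, 2.79, 3.14, 3.14, 3.14, 3.14].

INTERFACE

Orientations are given as a rotation vector (axis times angle).
In Python, from bench import manip gives the robot as it stands.
- The arm moves only by the tool move_arm, never from a script. Its argument "series" is a list of rows, each a list of 7 numbers: the shift along the tool's x, y, z in mm, then the turn, a rotation vector about the tool's x, y, z in rad, then the closure, from 0 (fully open) to 1 (shut). A call has 1 to 12 rows; each row shifts and turns the commanded pose from where the row before left it, along the tool's axes as they then stand; what a row does not reach is not made up. A row lasts 1/12 s, in which the tool goes at most 41.7 mm and 7.16 degrees, less where a joint would pass 70% of its speed; a pose out of reach is approached as far as the arm can. A call is refused whole if a number of a shift passes 41.7 or a number of a turn 0.125, either way. A call with a gripper value outside its range is refused whole. The fingers move at their own pace and stop on an object; the grip force is fixed at half the most. Time passes only in rows, so rows that do not move let the fingers close. It gives the time, the measured TCP pose, the force, the opening and the grip force at its end, in the units of the state.
- manip.state(): the state, without advancing time (a new reading comes with each control period).
- manip.grab_frame(name): name is "side" or "top" or "wrist"; returns a dict with "pixels" (400x640x3 uint8, red, green, blue), "mtx" (3x3 intrinsics, pixels), "position" and "orientation" of the camera in the world; the wrist camera has in their place "mount" (4x4, takes a point from camera to tool coordinates, whose origin is the TCP and whose axes are the flange's). Camera axes: x right, y down, z forward; pixel columns grow to the right and rows downward; lengths in mm; the calibration is good to about 2 mm. A picture is of the moment at which its call begins: read the wrist's pose just before it. There is no depth.
- manip.close_job(): hands the job in; it is judged then, once.
The state is a dict: "time": time; "q": joint angles; "joint_vel": joint speeds; "effort": joint torques, N m; "eef_pos": TCP position; "eef_rot": TCP orientation; "contact_force": force on the tool from outside, world axes, zero at the start; "torque": the same for the moment, N m; "gripper_width": opening from 0.0 (shut) to 1.0 (fully open); "grasp_force": force on a finger pad.
Only numpy, scipy, OpenCV 4.12 (cv2) and the standard library are available. Lean on these libraries where they do the work, as an engineer would, in place of code of your own. Each camera call takes 0.05 s, during which the arm holds its last target. There are 200 camera calls.

TASK

Refill the grey label dispenser from the wooden caddy: set two of the three yellow label rolls side by side on the dispenser's roller bars between its cheeks, and leave the third yellow roll and the blue one in the caddy. Then take the steel spindle from the caddy by its black handle and thread it through the bush in the dispenser's right-hand cheek, the cores of both rolls and the bush in the left-hand cheek, gently pushing it in until its flange sits against the right-hand cheek. Finish still gripping the handle, holding the spindle lightly home so that the retaining clip can be fitted on its far end, and disturb nothing else on the worktop.

Things in the scene. Friction and masses are not known exactly. Their poses are not given: they have to be found in the camera images.
- dispenser: Grey steel label dispenser, fixed. Origin: centre of its underside; at yaw 0 x points away from the robot, y to the left along the bush axis, z up. Base plate 156 (x) x 150 (y) mm, 9 mm high. Two upright cheeks, 140 mm wide at the foot, 45 mm under round bosses (radius 24 mm) that end 154 mm up. Coaxial bushes through the bosses, axis along y, 130 mm up. Tear bar at the front below 51 mm.
- near_bush (a point): Centre of the mouth of the right-hand bush (-y side, where the spindle goes in), in the boss's outer face. Bore 15.5 mm, brass-lined, 14 mm long (dispenser y = -66 to -52 mm). Axes as the dispenser's.
- far_bush (a point): Centre of the outer face of the left-hand bush (+y side, where the spindle's tip comes out), 132 mm along +y from near_bush. Bore 15.5 mm, 14 mm long (dispenser y = 52 to 66 mm). Axes as the dispenser's.
- bay (a point): Bush axis midway between the cheeks (104 mm between the bushes' inner faces); axes as the dispenser's. Below it, along y, two steel roller bars of 10 mm diameter at x = -17.5 and +17.5, 30 mm below the axis: a roll set on the pair rests with its core centred on the axis. Two rolls fit side by side, e.g. centred at y = -20 and +20 mm.
- caddy: Refill caddy of light wood, fixed, base x -112 to 53, y -80 to 80 mm. Origin: its underside below the middle of the row of rolls; axes as the dispenser's. End plates at y = -74 and +74 mm, 52 mm high, 68 mm wide. Four label rolls stand on edge in a row along y on two dowels (x = 0, centres 58 mm up, 33 mm apart). In front (x = -90 mm) two V forks at y = -66 and +56 mm carry the spindle.
- yellow_a_mid (a point): Centre of a yellow label roll: 60 mm diameter, 25 mm wide along its own axis (its y, horizontal), cardboard core with a 26 mm hole, 60 g. Stands on edge in the caddy; can be gripped from above across its diameter, where small flats face +x and -x. Order in the row varies.
- yellow_b_mid (a point): Centre of the second yellow label roll, same as the first.
- yellow_c_mid (a point): Centre of the third yellow label roll, same as the first.
- blue_roll_mid (a point): Centre of the blue label roll, same size; it stays in the caddy.
- spindle: Steel spindle, about 100 g, lying in the caddy's forks, axis along its own y, 75 mm up. Origin on the axis at the front face of its flange. Towards +y a rod of 12 mm diameter, 158 mm long, the last 12 mm tapering to 5 mm; towards -y the flange (30 mm diameter, 5 mm thick), then the black handle (20 mm diameter, 64 mm long). It can roll about its axis.
- spindle_grip (a point): Middle of the spindle's black handle, on the axis, 38 mm behind the flange's front face (-y); nothing is under the handle while it lies in the caddy.
- spindle_tip (a point): Tip of the spindle's tapered nose, on the axis, 158 mm in front of the flange's front face (+y). With the spindle home it stands 26 mm out of the left-hand bush.
- mustard_jar: Bystander: small jar with a red lid, 62 mm wide, 86 mm high, at the back of the worktop. Origin: centre of its underside.
- cracker_box: Bystander: small cracker carton 58x64x70 mm at the back of the worktop. Origin: centre of its underside.
- tape_roll_w15: Bystander: roll of brown paper tape lying flat, 73 mm diameter, 19 mm high, at the front left. Origin: centre of its underside.
There are look-alikes about, which are no part of the job. Leave any green or red look-alike of the part that bears yellow_c_mid alone.

How it is judged (in metres and radians):
On the way, in this order (a step that is already met when the one before it is completed fails the run):
1. two yellow rolls lie on the dispenser's roller bars, let go and at rest, the other two rolls and the spindle still in the caddy (((distance between each of yellow_a_mid, yellow_b_mid and bay below 0.046 m and z of yellow_a_mid in the frame of dispenser between 0.12 and 0.138 m and angle between the y axis of each of yellow_a_mid, yellow_b_mid and the y axis of dispenser, either way round below 0.15 rad and z of yellow_b_mid in the frame of dispenser between 0.12 and 0.138 m and distance of yellow_c_mid from where it was at the start of the episode below 0.025 m) or (distance between each of yellow_a_mid, yellow_c_mid and bay below 0.046 m and z of yellow_a_mid in the frame of dispenser between 0.12 and 0.138 m and angle between the y axis of each of yellow_a_mid, yellow_c_mid and the y axis of dispenser, either way round below 0.15 rad and z of yellow_c_mid in the frame of dispenser between 0.12 and 0.138 m and distance of yellow_b_mid from where it was at the start of the episode below 0.025 m) or (distance between each of yellow_b_mid, yellow_c_mid and bay below 0.046 m and z of yellow_b_mid in the frame of dispenser between 0.12 and 0.138 m and angle between the y axis of each of yellow_b_mid, yellow_c_mid and the y axis of dispenser, either way round below 0.15 rad and z of yellow_c_mid in the frame of dispenser between 0.12 and 0.138 m and distance of yellow_a_mid from where it was at the start of the episode below 0.025 m)) and distance of each of blue_roll_mid, spindle_grip from where it was at the start of the episode below 0.025 m and linear speed of each of yellow_a, yellow_b, yellow_c, blue_roll below 0.03 m/s and contact force between the fingers and yellow_a below 0.1 N and contact force between the fingers and yellow_b below 0.1 N and contact force between the fingers and yellow_c below 0.1 N and contact force between the fingers and blue_roll below 0.1 N), for 0.2 s.
2. the spindle's nose is through the right-hand bush, in line with it (y of spindle_tip in the frame of dispenser above -0.05 m and x of spindle_tip in the frame of dispenser between -0.006 and 0.006 m and z of spindle_tip in the frame of dispenser between 0.124 and 0.136 m and angle between the y axis of spindle and the y axis of dispenser, either way round below 0.06 rad), for 0.05 s.
3. the spindle's nose is through the left-hand bush too, in line with it (y of spindle_tip in the frame of dispenser above 0.064 m and x of spindle_tip in the frame of dispenser between -0.006 and 0.006 m and z of spindle_tip in the frame of dispenser between 0.124 and 0.136 m and angle between the y axis of spindle and the y axis of dispenser, either way round below 0.06 rad), for 0.05 s.
At the end, for the whole second after the job is handed in: Two yellow rolls lie side by side on the dispenser's bars, cores on the bush axis; the other two moved under 25 mm; the spindle spans both bushes and cores, flange within 6 mm of the right cheek, in line within 0.06 rad, at rest, gripped with over 2 N, pushing the dispenser with under 25 N (((distance between each of yellow_a_mid, yellow_b_mid and bay below 0.046 m and z of yellow_a_mid in the frame of dispenser between 0.12 and 0.138 m and angle between the y axis of each of yellow_a_mid, yellow_b_mid and the y axis of dispenser, either way round below 0.15 rad and z of yellow_b_mid in the frame of dispenser between 0.12 and 0.138 m and distance of yellow_c_mid from where it was at the start of the episode below 0.025 m) or (distance between each of yellow_a_mid, yellow_c_mid and bay below 0.046 m and z of yellow_a_mid in the frame of dispenser between 0.12 and 0.138 m and angle between the y axis of each of yellow_a_mid, yellow_c_mid and the y axis of dispenser, either way round below 0.15 rad and z of yellow_c_mid in the frame of dispenser between 0.12 and 0.138 m and distance of yellow_b_mid from where it was at the start of the episode below 0.025 m) or (distance between each of yellow_b_mid, yellow_c_mid and bay below 0.046 m and z of yellow_b_mid in the frame of dispenser between 0.12 and 0.138 m and angle between the y axis of each of yellow_b_mid, yellow_c_mid and the y axis of dispenser, either way round below 0.15 rad and z of yellow_c_mid in the frame of dispenser between 0.12 and 0.138 m and distance of yellow_a_mid from where it was at the start of the episode below 0.025 m)) and distance of blue_roll_mid from where it was at the start of the episode below 0.025 m and linear speed of each of yellow_a, yellow_b, yellow_c, blue_roll below 0.03 m/s and y of spindle_tip in the frame of dispenser above 0.086 m and x of spindle_tip in the frame of dispenser between -0.006 and 0.006 m and z of spindle_tip in the frame of dispenser between 0.124 and 0.136 m and angle between the y axis of spindle and the y axis of dispenser, either way round below 0.06 rad and contact force between the fingers and spindle above 2 N and contact force between spindle and caddy below 0.05 N and contact force between spindle and dispenser below 25 N and linear speed of spindle below 0.02 m/s); the arm keeps its last pose, push and grip.
It fails at once if a bystander (jar, carton, tape roll) is shifted by more than 20 mm (distance of any of mustard_jar, cracker_box, tape_roll_w15 from where it was at the start of the episode above 0.02 m).
It also fails if it takes over 72 s, if anything falls off the work surface, if the arm or the gripper's body presses on something with over 40 N, if the wrist force passes 120 N, or if a joint passes its speed limit or range.

## Working session

There is one attempt and no reset: what is moved stays moved. The work goes in short steps, Python scripts to look and compute and a tool call to move; the robot and the scene stay as the last step left them, time stands still between calls to the robot, and variables do not carry over. Pictures are saved under pics/ and viewed, at most 10 in all, crops included, and the job is handed in when it is done.

Besides the shell and the picture viewer there is one more tool, called after "Request:" in YAML: its name, and indented under it one key for each argument. move_arm: Moves the arm, as the interface text tells. Its arguments: {"type":"object","properties":{"series":{"type":"array","items":{"type":"array","items":{"type":"number"}}}},"required":["series"]}

```bash
mkdir -p pics; python3 - <<'E'
from bench import manip
import cv2,numpy as np,pickle
print(manip.state())
for n in ("top","side"):
    f=manip.grab_frame(n); pickle.dump(f,open(n+".pkl","wb"))
    print(n,f["mtx"],f["position"],f["orientation"])
    cv2.imwrite(f"pics/{n}0.png",f["pixels"][:,:,::-1])
E
```

```text
{'time': 0.0, 'q': array([ 1.05751498e+00,  5.28474648e-01,  1.43386619e+00,  1.24808723e-06,
        1.18140567e+00, -1.78512704e-01]), 'joint_vel': array([ 5.91257753e-05, -4.51091734e-06, -1.45509405e-03,  4.02590471e-04,
        1.49324086e-03, -4.87086546e-04]), 'effort': array([ 1.65426968e-04, -4.40042710e+01, -1.76591098e+01,  6.32177596e-02,
        5.82849118e-02, -1.38368659e-04]), 'eef_pos': array([204.98368053, 589.70826106, 238.57787371]), 'eef_rot': array([-0.52327989, -3.09696269,  0.00318152]), 'contact_force': array([-0.12182997, -0.28143545, -0.13951838]), 'torque': array([-0.06033985,  0.04447758, -0.03622192]), 'grasp_force': 0.0, 'gripper_width': 0.994808998933167}
top [[475.63493812   0.         317.24792075]
 [  0.         475.63493812 203.20870587]
 [  0.           0.           1.        ]] [ 473.44553419   60.00599087 1356.17820785] [-2.1773971   2.12815211 -0.11214262]
side [[505.56638878   0.         319.59188012]
 [  0.         505.56638878 209.93584448]
 [  0.           0.           1.        ]] [ 313.97852992 1444.41293222  731.73942794] [-0.21831484  2.53487137 -1.6215032 ]
```

View pics/top0.png

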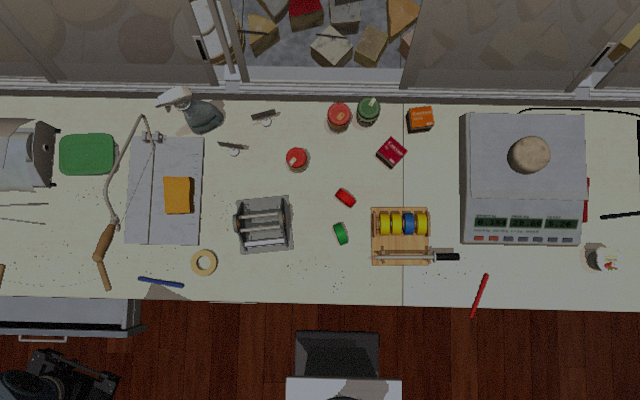

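View pics/side0.png

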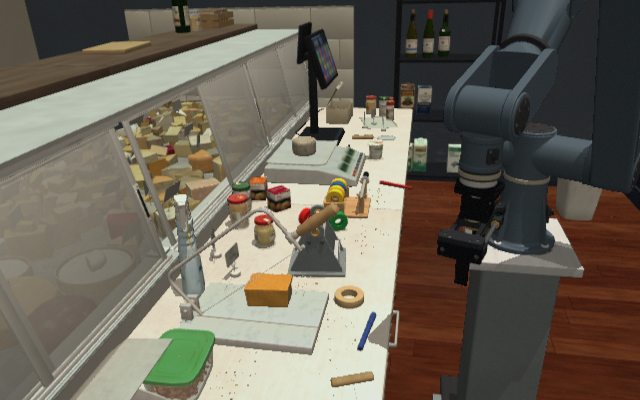

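The top view shows the dispenser at about (263,224), the caddy at (402,236), the rolls around (385–421,222) with blue third from the left, and the spindle handle at (447,257). The side view shows nothing blocking a high transfer. Next I'll take a coarse localisation.

```bash
cat > h.py <<'E'
import numpy as np,cv2,pickle
from scipy.spatial.transform import Rotation as Ro
from bench import manip
def grab(n,tag=None):
    s=manip.state(); f=manip.grab_frame(n)
    if n=="wrist":
        R=Ro.from_rotvec(s["eef_rot"]).as_matrix(); m=np.array(f["mount"])
        f["R"]=R@m[:3,:3]; f["p"]=R@m[:3,3]+s["eef_pos"]
    else: f["R"]=Ro.from_rotvec(f["orientation"]).as_matrix(); f["p"]=np.array(f["position"])
    if tag: cv2.imwrite(f"pics/{tag}.png",f["pixels"][:,:,::-1]); pickle.dump(f,open(tag+".pkl","wb"))
    return f
def ray(f,uv,z):
    d=f["R"]@np.linalg.solve(f["mtx"],[uv[0],uv[1],1.]); return f["p"]+d*(z-f["p"][2])/d[2]
def proj(f,P):
    c=f["mtx"]@(f["R"].T@(np.asarray(P,float)-f["p"])); return c[:2]/c[2]
def blobs(f,lo,hi,box=None,amin=15):
    h=cv2.cvtColor(f["pixels"],cv2.COLOR_RGB2HSV); m=cv2.inRange(h,np.array(lo),np.array(hi))
    if box: k=np.zeros_like(m); k[box[1]:box[3],box[0]:box[2]]=1; m*=k
    n,l,st,c=cv2.connectedComponentsWithStats(m)
    return m,[(st[i],c[i]) for i in range(1,n) if st[i,4]>=amin]
E
python3 - <<'E'
from h import *
np.set_printoptions(precision=1,suppress=True)
f=pickle.load(open("top.pkl","rb"));f["R"]=Ro.from_rotvec(f["orientation"]).as_matrix(); f["p"]=np.array(f["position"])
for nm,lo,hi in(("yel",(22,120,80),(35,255,255)),("blue",(100,120,50),(125,255,255))):
    for st,c in blobs(f,lo,hi,(365,195,440,250))[1]: print(nm,st,c,ray(f,c,75))
for nm,uv,z in(("handle",(447,257),75),("spindle left end",(373,257),75),("disp c",(263,224),0),("disp corners",(239,253),9),("",(292,246),9)): print(nm,ray(f,uv,z))
s=manip.state();w=manip.grab_frame("wrist");print(np.array(w["mount"]),w["mtx"])
E
```

```text
yel [380 213  10  22 203] [384.4 223.8] [ 574.6 -100.9   75. ]
yel [392 213  10  21 191] [396.2 223.5] [ 576.2 -132.9   75. ]
yel [417 213  10  21 195] [421.5 223.2] [ 578.6 -200.6   75. ]
blue [404 213  10  21 183] [408.7 223.1] [ 578.  -166.4   75. ]
handle [ 489.7 -268.3   75. ]
spindle left end [485.1 -71.3  75. ]
disp c [572.2 236.2   0. ]
disp corners [488.  299.8   9. ]
 [511.2 150.6   9. ]
[[  -0.    -1.    -0.3   80.2]
 [   1.    -0.    -0.    -0.3]
 [   0.    -0.3    1.  -144.8]
 [   0.     0.     0.     1. ]] [[282.8   0.  315.2]
 [  0.  282.8 198.7]
 [  0.    0.    1. ]]
```

```bash
cat >> h.py <<'E'
from scipy.optimize import brentq
def Rd(yaw): c,s=np.cos(yaw),np.sin(yaw); return np.array([[-s,c,0],[c,s,0],[0,0,-1.]])  # tool down, tool x along object +y
def plan(pos,yaw,n,p0=None,y0=None):
    s=manip.state(); R0=Ro.from_rotvec(s["eef_rot"]).as_matrix()
    p0=s["eef_pos"] if p0 is None else np.array(p0,float); R0=R0 if y0 is None else Rd(y0)
    rv=Ro.from_matrix(R0.T@Rd(yaw)).as_rotvec(); st=Ro.from_rotvec(rv/n)
    S=sum((st**k).as_matrix() for k in range(n)); sh=np.linalg.solve(S,R0.T@(np.array(pos)-p0))
    print("row x%d:"%n,np.round(sh,2),np.round(rv/n,4))
E
python3 - <<'E'
from h import *
plan([568,228,300],0.12,14)
E
```

```text
row x14: [-38.48   2.66  -4.38] [-0.0001  0.      0.0797]
```

Request:
move_arm:
  series:
    - [-38.5, 2.7, -4.4, 0, 0, 0.08]
    - [-38.5, 2.7, -4.4, 0, 0, 0.08]
    - [-38.5, 2.7, -4.4, 0, 0, 0.08]
    - [-38.5, 2.7, -4.4, 0, 0, 0.08]
    - [-38.5, 2.7, -4.4, 0, 0, 0.08]
    - [-38.5, 2.7, -4.4, 0, 0, 0.08]
    - [-38.5, 2.7, -4.4, 0, 0, 0.08]
    - [-38.5, 2.7, -4.4, 0, 0, 0.08]
    - [-38.5, 2.7, -4.4, 0, 0, 0.08]
    - [-38.5, 2.7, -4.4, 0, 0, 0.08]
    - [-38.5, 2.7, -4.4, 0, 0, 0.08]
    - [-38.5, 2.7, -4.4, 0, 0, 0.08]

```text
validation failed for argument at $.se...
```

Request:
move_arm:
  series:
    - [-38.5, 2.7, -4.4, 0, 0, 0.08]
    - [-38.5, 2.7, -4.4, 0, 0, 0.08]
    - [0, 0, 0, 0, 0, 0]
    - [0, 0, 0, 0, 0, 0]
    - [0, 0, 0, 0, 0, 0]

```text
validation failed for argument at $.se...
```

```bash
python3 - <<'E'
from h import *
f=grab("wrist","w1"); print(f["p"],manip.state()["joint_vel"])
E
```

```text
[129.36860639 616.11190645 383.56284822] [ 0.00022136 -0.00187907 -0.00532959 -0.00156616 -0.00055544 -0.00138508]
```

View pics/w1.png

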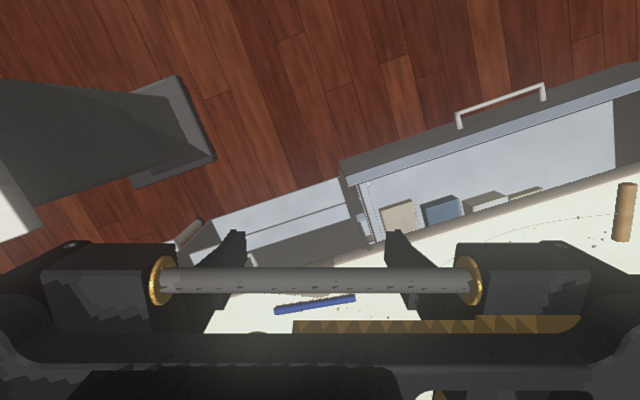

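The moves were refused because each row was missing its closure value. This view shows only the fingers, with the body covering rows below about 250. To get the dispenser in view, I'll place the TCP about 100 mm to its right.

```bash
python3 - <<'E'
from h import *
plan([570,120,300],0.12,16)
E
```

```text
row x16: [-39.13  -2.06  -3.81] [-0.0001  0.      0.0697]
```

Request:
move_arm:
  series:
    - [-39, -2, -4, 0, 0, 0.07, 0]
    - [-39, -2, -4, 0, 0, 0.07, 0]
    - [-39, -2, -4, 0, 0, 0.07, 0]
    - [-39, -2, -4, 0, 0, 0.07, 0]
    - [-39, -2, -4, 0, 0, 0.07, 0]
    - [-39, -2, -4, 0, 0, 0.07, 0]
    - [-39, -2, -4, 0, 0, 0.07, 0]
    - [-39, -2, -4, 0, 0, 0.07, 0]

```text
time: 0.87
eef_pos: [455.9, 407.0, 271.5]
eef_rot: [1.364, 2.83, 0.0]
contact_force: [0.3, 0.6, 0.3]
gripper_width: 1.0
grasp_force: 0.0
```

Request:
move_arm:
  series:
    - [-39, -2, -4, 0, 0, 0.07, 0]
    - [-39, -2, -4, 0, 0, 0.07, 0]
    - [-39, -2, -4, 0, 0, 0.07, 0]
    - [-39, -2, -4, 0, 0, 0.07, 0]
    - [-39, -2, -4, 0, 0, 0.07, 0]
    - [-39, -2, -4, 0, 0, 0.07, 0]
    - [-39, -2, -4, 0, 0, 0.07, 0]
    - [-39, -2, -4, 0, 0, 0.07, 0]
    - [0, 0, 0, 0, 0, 0, 0]
    - [0, 0, 0, 0, 0, 0, 0]
    - [0, 0, 0, 0, 0, 0, 0]

```text
time: 1.78
eef_pos: [568.4, 122.0, 303.3]
eef_rot: [-2.089, -2.345, -0.0]
contact_force: [-0.0, -0.5, -0.3]
gripper_width: 0.999
grasp_force: 0.0
```

```bash
python3 - <<'E'
from h import *
f=grab("wrist","w2"); print(f["p"],manip.state()["joint_vel"])
E
```

```text
[558.55292893 200.81279264 448.13658465] [ 0.02202513  0.00210103  0.00024824 -0.00273584 -0.00022628  0.00029395]
```

View pics/w2.png

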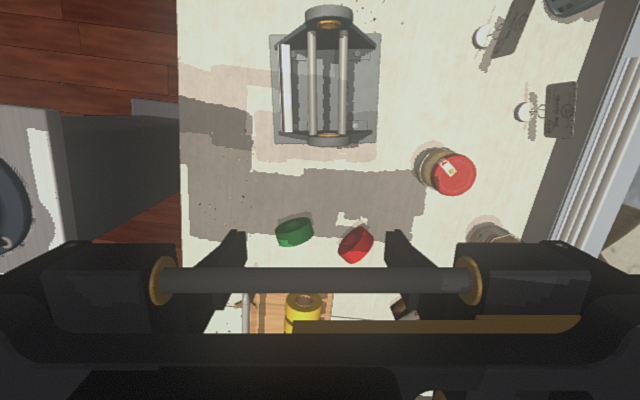

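The dispenser sits at about (325,80): bars at columns 313 and 343, near boss at (327,140), far boss at (328,20). The green and red look-alikes are at (295,232) and (355,243). I'll enlarge this for exact edges.

```bash
python3 - <<'E'
from h import *
f=pickle.load(open("w2.pkl","rb")); c=f["pixels"][0:150,260:400]
cv2.imwrite("pics/w2c.png",cv2.resize(c[:,:,::-1],None,fx=4,fy=4,interpolation=cv2.INTER_NEAREST))
g=c.sum(2)//3
for r in (55,75,95,110): print(r,g[r].tolist())
E
```

```text
55 [211, 213, 213, 213, 213, 212, 211, 213, 216, 196, 154, 165, 167, 167, 165, 166, 165, 181, 180, 98, 94, 153, 224, 221, 219, 219, 218, 220, 222, 196, 118, 109, 131, 131, 127, 117, 123, 169, 169, 167, 164, 157, 143, 111, 107, 98, 89, 111, 146, 163, 185, 208, 197, 164, 150, 125, 101, 105, 108, 105, 107, 107, 108, 107, 107, 107, 106, 106, 105, 106, 106, 105, 108, 101, 92, 92, 92, 90, 95, 123, 153, 170, 194, 205, 182, 163, 143, 118, 104, 105, 106, 107, 106, 106, 103, 116, 130, 130, 124, 111, 103, 107, 107, 109, 122, 148, 155, 153, 155, 152, 144, 155, 155, 154, 154, 154, 152, 155, 150, 139, 160, 208, 209, 206, 207, 207, 209, 209, 210, 209, 209, 208, 208, 209, 210, 209, 210, 211, 209, 209]
75 [192, 193, 193, 193, 195, 195, 192, 190, 193, 193, 177, 134, 149, 152, 149, 149, 148, 144, 157, 166, 90, 89, 153, 218, 217, 216, 216, 215, 216, 204, 157, 92, 90, 93, 94, 92, 93, 116, 149, 149, 149, 147, 146, 147, 150, 150, 149, 139, 127, 143, 159, 185, 181, 151, 135, 115, 117, 148, 147, 147, 145, 149, 133, 97, 103, 107, 106, 104, 104, 127, 163, 163, 162, 163, 156, 143, 143, 145, 138, 135, 157, 181, 
[... 973 characters left out ...]
9, 211]
110 [191, 193, 191, 198, 209, 210, 211, 209, 199, 204, 212, 212, 192, 149, 163, 162, 162, 163, 164, 160, 148, 125, 90, 133, 200, 219, 216, 214, 212, 212, 204, 168, 102, 91, 93, 93, 91, 91, 114, 146, 146, 145, 143, 145, 144, 143, 143, 135, 121, 131, 149, 168, 181, 162, 143, 124, 115, 129, 141, 141, 140, 139, 144, 127, 90, 88, 91, 90, 90, 90, 113, 142, 139, 140, 141, 143, 144, 133, 115, 132, 148, 169, 186, 163, 145, 128, 110, 105, 103, 107, 106, 104, 104, 126, 155, 153, 154, 153, 155, 154, 155, 154, 156, 154, 154, 153, 154, 151, 153, 148, 140, 142, 155, 152, 154, 151, 147, 166, 216, 214, 212, 211, 212, 212, 210, 211, 210, 210, 208, 208, 209, 208, 206, 208, 210, 212, 210, 209, 210, 212]
```

View pics/w2c.png

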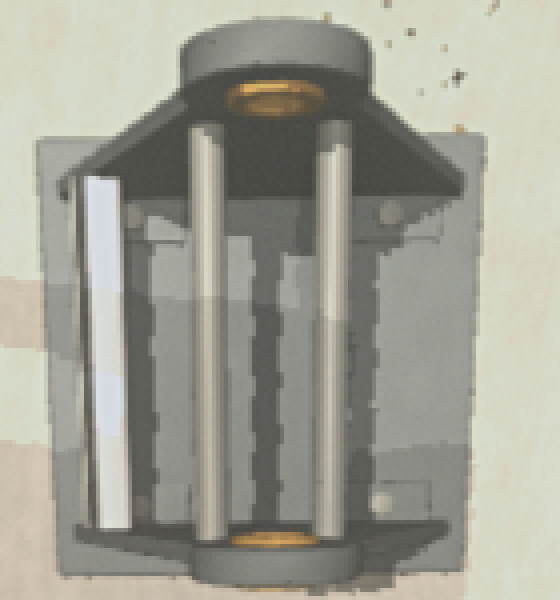

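The crop shows base-plate corners at crop px (9.3,35), (121,33.5), (15.5,144), (116,144). The bars are centred at columns 51.3→52 and 83→82.4 between rows 55 and 110. I'll cast those rays.

```bash
python3 - <<'E'
from h import *
np.set_printoptions(precision=1,suppress=True)
f=pickle.load(open("w2.pkl","rb"))
P=lambda u,v,z: ray(f,(u+260,v),z)
c=[P(9.3,35,9),P(121.2,33.5,9),P(15.5,144,9),P(116.3,144,9)]
print(*c); m=sum(c)/4
print("base c",m,"sizes",np.linalg.norm(c[0]-c[1]),np.linalg.norm(c[2]-c[3]),np.linalg.norm(c[0]-c[2]),np.linalg.norm(c[1]-c[3]))
yw=lambda a,b: np.arctan2(-(a-b)[0],(a-b)[1])
print("yaw L,R edges",yw(c[0],c[2]),yw(c[1],c[3]))
b=[P(51.3,55,100),P(51.9,110,100),P(83.1,55,100),P(82.5,110,100)]
print(*b,"yaw",yw(b[0],b[1]),yw(b[2],b[3]),"sep",np.linalg.norm(b[0]-b[2]))
n=(P(51.7,135.5,100)+P(82.3,135,100))/2; fa=(P(51.3,31,100)+P(83.3,31,100))/2
print("bar ends",n,fa,"mid",(n+fa)/2,np.linalg.norm(n-fa),"yaw",yw(fa,n))
E
```

```text
[483.5 296.6   9. ] [636.7 316.2   9. ] [503.1 149.3   9. ] [656.6 167.1   9. ]
base c [570.  232.3   9. ] sizes 154.439338691899 154.49515569646047 148.61171899589618 150.43143879837996
yaw L,R edges 0.13244594175462665 0.1326810465551749
[546.9 262.3 100. ] [554.1 204.3 100. ] [582.2 266.4 100. ] [589.8 208.4 100. ] yaw 0.12336745568548148 0.1317099195214821 sep 35.462651487545585
bar ends [575.4 177.5 100. ] [561.6 287.9 100. ] mid [568.5 232.7 100. ] 111.27411813903326 yaw 0.12435223296400666
```

```bash
python3 - <<'E'
from h import *
plan([570,-245,300],0.04,10)
E
```

```text
row x10: [-36.68  -2.84   0.31] [-0.0001 -0.0001  0.0077]
```

Request:
move_arm:
  series:
    - [-37, -3, 0, 0, 0, 0.008, 0]
    - [-37, -3, 0, 0, 0, 0.008, 0]
    - [-37, -3, 0, 0, 0, 0.008, 0]
    - [-37, -3, 0, 0, 0, 0.008, 0]
    - [-37, -3, 0, 0, 0, 0.008, 0]
    - [-37, -3, 0, 0, 0, 0.008, 0]
    - [-37, -3, 0, 0, 0, 0.008, 0]
    - [-37, -3, 0, 0, 0, 0.008, 0]
    - [-37, -3, 0, 0, 0, 0.008, 0]
    - [-37, -3, 0, 0, 0, 0.008, 0]
    - [0, 0, 0, 0, 0, 0, 0]
    - [0, 0, 0, 0, 0, 0, 0]

```text
time: 2.83
eef_pos: [568.7, -249.4, 302.9]
eef_rot: [-2.181, -2.26, -0.001]
contact_force: [1.2, 1.0, -0.5]
gripper_width: 0.998
grasp_force: 0.0
```

```bash
python3 - <<'E'
from h import *
f=grab("wrist","w3"); print(f["p"],manip.state()["joint_vel"])
cv2.imwrite("pics/w3c.png",cv2.resize(f["pixels"][0:260,190:450,::-1],None,fx=2.3,fy=2.3,interpolation=cv2.INTER_NEAREST))
for nm,lo,hi in(("yel",(22,120,60),(35,255,255)),("blue",(100,120,40),(125,255,255)),("blk",(0,0,0),(180,255,45))):
    for st,c in blobs(f,lo,hi,(190,0,450,235),150)[1]: print(nm,st,c,ray(f,c,75))
E
```

```text
[ 565.17590821 -170.13724623  447.71050111] [ 2.98122351e-02 -1.58468033e-02  1.74775323e-02  2.06025972e-03
 -5.14913446e-05 -1.87789314e-03]
yel [305  38  38  25 840] [322.95119048  49.98095238] [571.83448066 -97.49867947  75.        ]
yel [308  68  34  23 661] [323.46142209  78.50832073] [ 573.80494249 -128.8407603    75.        ]
```

View pics/w3c.png

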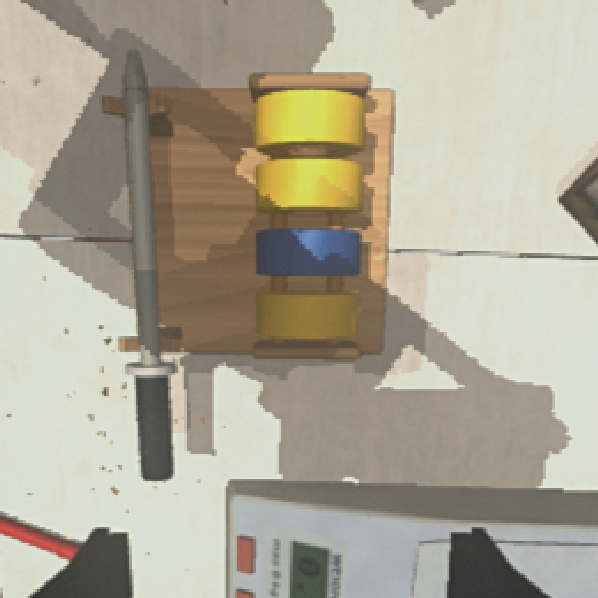

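The crop shows the spindle tip at (133,52), flange front at (149,364), and handle middle at about (155,425). Rolls from the top are yellow, yellow, blue, yellow, with far crown edges at rows 90, 158 and 229. The scale's left face is at rows 482–515 and needs a clearance check.

```bash
python3 - <<'E'
from h import *
np.set_printoptions(precision=1,suppress=True)
f=pickle.load(open("w3.pkl","rb"))
P=lambda u,v,z: ray(f,(190+u/2.3,v/2.3),z)
for r in(90,158,229,291): print("crown far edge",P(310,r,88))
print("near edges roll4",P(310,340,88),P(310,340,58))
for r,a,b in((105,256,365),(172,257,363),(243,257,362),(305,257,360)): print("x ext",P(a,r,60),P(b,r,60))
print("tip",P(133,52,75),"fl",P(149,364,75),"mid",P(154,425,75),"end",P(157,478,75))
a,b=P(133,52,75),P(157,478,75); print("len",np.linalg.norm(a-b),"yaw",np.arctan2(-(a-b)[0],(a-b)[1]))
a,b=P(137,120,75),P(149,340,75); print("yaw rod",np.arctan2(-(a-b)[0],(a-b)[1]))
print("base corners z0?",P(160,90,6),P(393,90,6),P(383,352,6))
for h in(0,40,60,80,100,120): print(h,P(245,482,h)[1],P(245,515,h),)
E
```

```text
crown far edge [573.2 -88.9  88. ]
crown far edge [ 574.6 -119.6   88. ]
crown far edge [ 576.1 -153.6   88. ]
crown far edge [ 577.5 -185.    88. ]
near edges roll4 [ 578.7 -211.    88. ] [ 579.8 -214.5   58. ]
x ext [545.3 -90.7  60. ] [603.6 -88.7  60. ]
x ext [ 546.5 -123.8   60. ] [ 604.8 -121.7   60. ]
x ext [ 547.3 -160.9   60. ] [ 606.7 -158.8   60. ]
x ext [ 548.  -195.2   60. ] [ 607.9 -193.1   60. ]
tip [483.6 -72.   75. ] fl [ 487.5 -229.4   75. ] mid [ 489.4 -265.4   75. ] end [ 490.5 -298.3   75. ]
len 226.455445990423 yaw 0.03045161381041854
yaw rod 0.028542388023294018
base corners z0? [484.1 -73.5   6. ] [625.3 -68.6   6. ] [ 631.5 -226.7    6. ]
0 -324.93160638391544 [ 539.7 -350.7    0. ]
40 -311.10174447396435 [ 542.  -334.6   40. ]
60 -304.1868135189888 [ 543.1 -326.5   60. ]
80 -297.27188256401325 [ 544.3 -318.4   80. ]
100 -290.35695160903765 [ 545.4 -310.4  100. ]
120 -283.4420206540621 [ 546.6 -302.3  120. ]
```

```bash
python3 - <<'E'
from h import *
s=manip.state();print(s["eef_pos"]); print("yaw",np.arctan2(*(Ro.from_rotvec(s["eef_rot"]).as_matrix()[[1,0],1])))
plan([574.8,-100.5,125],0.035,6)
E
```

```text
[ 568.56430596 -247.83925615  302.93393686]
yaw 0.03700950368335862
row x6: [24.47  1.94 29.68] [-0.0001 -0.0003  0.0003]
```

Request:
move_arm:
  series:
    - [24.5, 2, 29.7, 0, 0, 0, 0]
    - [24.5, 2, 29.7, 0, 0, 0, 0]
    - [24.5, 2, 29.7, 0, 0, 0, 0]
    - [24.5, 2, 29.7, 0, 0, 0, 0]
    - [24.5, 2, 29.7, 0, 0, 0, 0]
    - [24.5, 2, 29.7, 0, 0, 0, 0]
    - [0, 0, 0, 0, 0, 0, 0]
    - [0, 0, 0, 0, 0, 0, 0]
    - [0, 0, 0, 0, 0, 0, 0]

```text
time: 3.63
eef_pos: [575.9, -100.6, 126.1]
eef_rot: [2.177, 2.263, 0.001]
contact_force: [0.3, -1.0, 0.9]
gripper_width: 1.003
grasp_force: 0.0
```

```bash
python3 - <<'E'
from h import *
plan([574.8,-100.5,56],0.035,4)
f=grab("wrist","w4")
for st,c in blobs(f,(22,120,60),(35,255,255),(190,0,450,400),150)[1]: print(st,c,ray(f,c,88))
E
```

```text
row x4: [ 0.03 -0.29 17.52] [0.0004 0.0002 0.001 ]
```

Request:
move_arm:
  series:
    - [0, 0, 17.5, 0, 0, 0, 0]
    - [0, 0, 17.5, 0, 0, 0, 0]
    - [0, 0, 17.5, 0, 0, 0, 0]
    - [0, 0, 17.5, 0, 0, 0, 0]
    - [0, 0, 0, 0, 0, 0, 0.3]
    - [0, 0, 0, 0, 0, 0, 0.6]
    - [0, 0, 0, 0, 0, 0, 1]
    - [0, 0, 0, 0, 0, 0, 1]
    - [0, 0, 0, 0, 0, 0, 1]
    - [0, 0, 0, 0, 0, 0, 1]
    - [0, 0, 0, 0, 0, 0, 1]
    - [0, 0, 0, 0, 0, 0, 1]

```text
time: 4.68
eef_pos: [574.5, -102.3, 56.7]
eef_rot: [2.18, 2.262, -0.002]
contact_force: [-3.0, -1.3, 6.2]
gripper_width: 0.681
grasp_force: 30.0
```

Request:
move_arm:
  series:
    - [0, 0, 0, 0, 0, 0, 1]
    - [0, 0, -15, 0, 0, 0, 1]
    - [0, 0, -30, 0, 0, 0, 1]
    - [0, 0, -40, 0, 0, 0, 1]
    - [0, 0, -40, 0, 0, 0, 1]
    - [0, 0, 0, 0, 0, 0, 1]
    - [0, 0, 0, 0, 0, 0, 1]

```text
time: 5.27
eef_pos: [577.0, -102.4, 183.6]
eef_rot: [2.176, 2.256, 0.005]
contact_force: [-0.3, -0.1, -1.7]
gripper_width: 0.685
grasp_force: 30.0
```

```bash
python3 - <<'E'
from h import *
d=np.array([569.2,232.5,0]);y=np.array([-np.sin(.129),np.cos(.129),0])
plan(d+20*y+[0,0,181],0.129,10)
f=grab("wrist","w5")
E
```

```text
row x10: [35.46  1.73  0.21] [ 0.0007  0.0003 -0.0093]
```

View pics/w5.png

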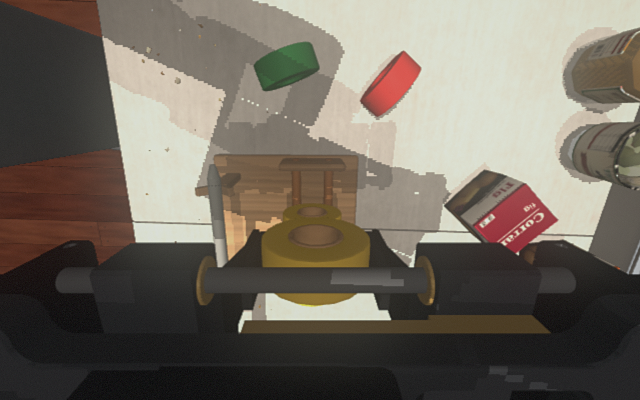

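The roll is held upright and square: face centre at (315,240), ellipse ratio as expected, opening 59.6 mm. Next I'll carry it over the dispenser at z≈205.

Request:
move_arm:
  series:
    - [35.5, 1.7, -8, 0, 0, -0.0093, 1]
    - [35.5, 1.7, -8, 0, 0, -0.0093, 1]
    - [35.5, 1.7, -6, 0, 0, -0.0093, 1]
    - [35.5, 1.7, 0, 0, 0, -0.0093, 1]
    - [35.5, 1.7, 0, 0, 0, -0.0093, 1]
    - [35.5, 1.7, 0, 0, 0, -0.0093, 1]
    - [35.5, 1.7, 0, 0, 0, -0.0093, 1]
    - [35.5, 1.7, 0, 0, 0, -0.0093, 1]
    - [35.5, 1.7, 0, 0, 0, -0.0093, 1]
    - [35.5, 1.7, 0, 0, 0, -0.0093, 1]
    - [0, 0, 0, 0, 0, 0, 1]
    - [0, 0, 0, 0, 0, 0, 1]

```text
time: 6.32
eef_pos: [562.4, 254.9, 199.9]
eef_rot: [-2.067, -2.362, 0.006]
contact_force: [0.1, -0.7, -0.6]
gripper_width: 0.688
grasp_force: 30.0
```

```bash
python3 - <<'E'
from h import *
d=np.array([569.2,232.5,0]);y=np.array([-np.sin(.129),np.cos(.129),0])
s=manip.state();print(s["eef_pos"],s["joint_vel"].round(3))
plan(d+20*y+[0,0,131],0.129,5)
E
```

```text
[562.41311308 254.92773771 199.86186876] [-0.053 -0.012  0.013 -0.018  0.002 -0.006]
row x5: [-0.62  0.8  13.77] [-0.0009  0.0001  0.0008]
```

Request:
move_arm:
  series:
    - [-1, 1.3, 14, 0, 0, 0, 1]
    - [-1, 1.3, 14, 0, 0, 0, 1]
    - [-1, 1.3, 14, 0, 0, 0, 1]
    - [0, 0, 13, 0, 0, 0, 1]
    - [0, 0, 0, 0, 0, 0, 1]
    - [0, 0, 0, 0, 0, 0, 1]
    - [0, 0, 0, 0, 0, 0, 1]

```text
time: 6.9
eef_pos: [568.8, 249.9, 147.2]
eef_rot: [-2.075, -2.359, 0.001]
contact_force: [0.4, 0.0, -0.6]
gripper_width: 0.685
grasp_force: 30.0
```

```bash
python3 - <<'E'
from h import *
d=np.array([569.2,232.5,0]);y=np.array([-np.sin(.129),np.cos(.129),0])
s=manip.state();print(s["eef_pos"],s["joint_vel"].round(3))
plan(d+20*y+[0,0,130],0.129,1)
E
```

```text
[568.79900591 249.86903389 147.22263468] [ 0.009 -0.017 -0.015 -0.    -0.001  0.001]
row x1: [ 2.73 -1.83 17.22] [-0.0006  0.0002 -0.0011]
```

Request:
move_arm:
  series:
    - [1, -0.9, 6, 0, 0, 0, 1]
    - [1.5, -0.9, 6, 0, 0, 0, 1]
    - [0, 0, 4, 0, 0, 0, 1]
    - [0, 0, 0, 0, 0, 0, 1]
    - [0, 0, 0, 0, 0, 0, 1]
    - [0, 0, 0, 0, 0, 0, 1]

```text
time: 7.4
eef_pos: [566.6, 253.1, 131.4]
eef_rot: [2.073, 2.36, 0.0]
contact_force: [-0.0, 0.4, 0.1]
gripper_width: 0.687
grasp_force: 30.0
```

Request:
move_arm:
  series:
    - [0, 0, 2, 0, 0, 0, 1]
    - [0, 0, 0, 0, 0, 0, 1]
    - [0, 0, 0, 0, 0, 0, 1]

```text
time: 7.65
eef_pos: [566.5, 253.0, 129.4]
eef_rot: [2.074, 2.36, 0.0]
contact_force: [0.2, 0.3, -0.4]
gripper_width: 0.687
grasp_force: 30.0
```

Request:
move_arm:
  series:
    - [0, 0, 0, 0, 0, 0, 0.2]
    - [0, 0, 0, 0, 0, 0, 0]
    - [0, 0, 0, 0, 0, 0, 0]
    - [0, 0, 0, 0, 0, 0, 0]
    - [0, 0, 0, 0, 0, 0, 0]
    - [0, 0, -20, 0, 0, 0, 0]
    - [0, 0, -30, 0, 0, 0, 0]
    - [0, 0, -35, 0, 0, 0, 0]
    - [0, 0, 0, 0, 0, 0, 0]
    - [0, 0, 0, 0, 0, 0, 0]

```text
time: 8.48
eef_pos: [568.1, 253.4, 217.0]
eef_rot: [2.071, 2.357, 0.008]
contact_force: [0.5, -0.2, -1.0]
gripper_width: 0.998
grasp_force: 0.0
```

```bash
python3 - <<'E'
from h import *
f=grab("wrist","w6")
s=manip.state();print(s["eef_pos"])
plan([575.8,-134,150],0.035,11)
E
```

```text
[566.63523725 253.08784783 215.0511678 ]
row x11: [-35.14  -2.21   5.91] [ 0.0001 -0.      0.0086]
```

View pics/w6.png

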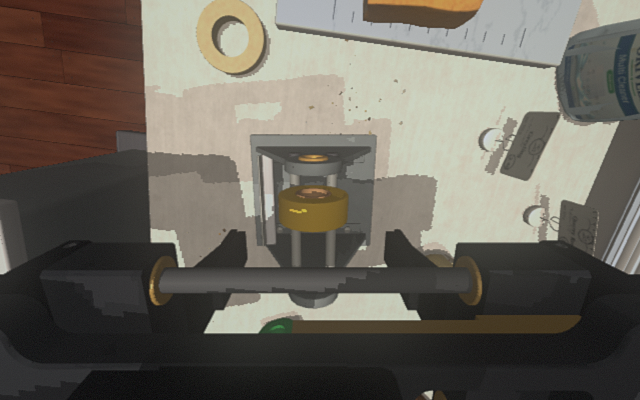

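The roll stands upright on both bars at (313,207). Now for the second yellow roll.

Request:
move_arm:
  series:
    - [-35.1, -2.2, 0, 0, 0, 0.0086, 0]
    - [-35.1, -2.2, 0, 0, 0, 0.0086, 0]
    - [-35.1, -2.2, 0, 0, 0, 0.0086, 0]
    - [-35.1, -2.2, 0, 0, 0, 0.0086, 0]
    - [-35.1, -2.2, 0, 0, 0, 0.0086, 0]
    - [-35.1, -2.2, 5, 0, 0, 0.0086, 0]
    - [-35.1, -2.2, 10, 0, 0, 0.0086, 0]
    - [-35.1, -2.2, 15, 0, 0, 0.0086, 0]
    - [-35.1, -2.2, 15, 0, 0, 0.0086, 0]
    - [-35.1, -2.2, 20, 0, 0, 0.0086, 0]
    - [-35.1, -2.2, 20, 0, 0, 0.0086, 0]

```text
time: 9.45
eef_pos: [574.2, -134.8, 127.1]
eef_rot: [-2.182, -2.257, 0.001]
contact_force: [1.0, 0.4, 0.2]
gripper_width: 0.996
grasp_force: 0.0
```

Request:
move_arm:
  series:
    - [0, 0, 0, 0, 0, 0, 0]
    - [0, 0, 0, 0, 0, 0, 0]
    - [0, 0, 0, 0, 0, 0, 0]
    - [0, 0, 0, 0, 0, 0, 0]
    - [0, 0, 0, 0, 0, 0, 0]

```text
time: 9.87
eef_pos: [575.7, -132.1, 129.7]
eef_rot: [2.181, 2.261, 0.0]
contact_force: [0.8, -0.1, 0.3]
gripper_width: 1.0
grasp_force: 0.0
```

```bash
python3 - <<'E'
from h import *
s=manip.state();print(s["eef_pos"])
plan([575.8,-133.5,56.5],0.035,5)
E
```

```text
[ 575.6639605  -132.11133068  129.74648331]
row x5: [-2.800e-01  1.000e-02  1.465e+01] [ 0.0001 -0.      0.0003]
```

Request:
move_arm:
  series:
    - [-0.3, 0, 18.3, 0, 0, 0, 0]
    - [-0.3, 0, 18.3, 0, 0, 0, 0]
    - [-0.3, 0, 18.3, 0, 0, 0, 0]
    - [0, 0, 18.3, 0, 0, 0, 0]
    - [0, 0, 0, 0, 0, 0, 0.3]
    - [0, 0, 0, 0, 0, 0, 0.6]
    - [0, 0, 0, 0, 0, 0, 1]
    - [0, 0, 0, 0, 0, 0, 1]
    - [0, 0, 0, 0, 0, 0, 1]
    - [0, 0, 0, 0, 0, 0, 1]
    - [0, 0, 0, 0, 0, 0, 1]
    - [0, 0, 0, 0, 0, 0, 1]

```text
time: 10.87
eef_pos: [575.5, -134.6, 57.4]
eef_rot: [2.182, 2.259, -0.0]
contact_force: [-2.8, 0.1, 6.8]
gripper_width: 0.686
grasp_force: 30.0
```

Request:
move_arm:
  series:
    - [0, 0, 0, 0, 0, 0, 1]
    - [0, 0, -15, 0, 0, 0, 1]
    - [0, 0, -30, 0, 0, 0, 1]
    - [0, 0, -40, 0, 0, 0, 1]
    - [0, 0, -40, 0, 0, 0, 1]
    - [0, 0, -24, 0, 0, 0, 1]
    - [0, 0, 0, 0, 0, 0, 1]
    - [0, 0, 0, 0, 0, 0, 1]

```text
time: 11.53
eef_pos: [576.6, -134.9, 207.2]
eef_rot: [2.18, 2.256, 0.003]
contact_force: [-1.1, -0.4, -1.4]
gripper_width: 0.686
grasp_force: 30.0
```

```bash
python3 - <<'E'
from h import *
d=np.array([569.2,232.5,0]);y=np.array([-np.sin(.129),np.cos(.129),0])
plan(d-20*y+[0,0,205],0.129,10)
E
```

```text
row x10: [34.7   2.19  0.19] [ 0.0004  0.0002 -0.0095]
```

Request:
move_arm:
  series:
    - [34.7, 2.2, 0, 0, 0, -0.0095, 1]
    - [34.7, 2.2, 0, 0, 0, -0.0095, 1]
    - [34.7, 2.2, 0, 0, 0, -0.0095, 1]
    - [34.7, 2.2, 0, 0, 0, -0.0095, 1]
    - [34.7, 2.2, 0, 0, 0, -0.0095, 1]
    - [34.7, 2.2, 0, 0, 0, -0.0095, 1]
    - [34.7, 2.2, 0, 0, 0, -0.0095, 1]
    - [34.7, 2.2, 0, 0, 0, -0.0095, 1]
    - [34.7, 2.2, 0, 0, 0, -0.0095, 1]
    - [34.7, 2.2, 0, 0, 0, -0.0095, 1]

```text
time: 12.37
eef_pos: [569.2, 214.5, 202.7]
eef_rot: [-2.071, -2.359, 0.005]
contact_force: [0.6, 0.8, -1.3]
gripper_width: 0.684
grasp_force: 30.0
```

Request:
move_arm:
  series:
    - [0, 0, 0, 0, 0, 0, 1]
    - [0, 0, 0, 0, 0, 0, 1]
    - [0, 0, 0, 0, 0, 0, 1]
    - [0, 0, 0, 0, 0, 0, 1]
    - [0, 0, 0, 0, 0, 0, 1]
    - [0, 0, 0, 0, 0, 0, 1]

```text
time: 12.87
eef_pos: [571.0, 211.7, 204.9]
eef_rot: [-2.075, -2.358, 0.001]
contact_force: [0.3, 0.1, -0.9]
gripper_width: 0.687
grasp_force: 30.0
```

```bash
python3 - <<'E'
from h import *
d=np.array([569.2,232.5,0]);y=np.array([-np.sin(.129),np.cos(.129),0])
print(manip.state()["eef_pos"])
plan(d-20*y+[0,0,140],0.129,4)
E
```

```text
[570.96988323 211.68747758 204.89124326]
row x4: [ 0.22  0.24 16.22] [-0.0001  0.     -0.0004]
```

Request:
move_arm:
  series:
    - [0.2, 0.2, 16, 0, 0, 0, 1]
    - [0.2, 0.2, 16, 0, 0, 0, 1]
    - [0.2, 0.2, 16, 0, 0, 0, 1]
    - [0.2, 0.2, 14, 0, 0, 0, 1]
    - [0, 0, 7, 0, 0, 0, 1]
    - [0, 0, 5, 0, 0, 0, 1]
    - [0, 0, 0, 0, 0, 0, 1]
    - [0, 0, 0, 0, 0, 0, 1]
    - [0, 0, 0, 0, 0, 0, 1]
    - [0, 0, 0, 0, 0, 0, 1]

```text
time: 13.7
eef_pos: [572.0, 214.0, 132.0]
eef_rot: [2.073, 2.36, 0.002]
contact_force: [-0.1, -0.5, -0.7]
gripper_width: 0.69
grasp_force: 30.0
```

Request:
move_arm:
  series:
    - [-1, 0, 2, 0, 0, 0, 1]
    - [0, 0, 0, 0, 0, 0, 1]
    - [0, 0, 0, 0, 0, 0, 1]
    - [0, 0, 0, 0, 0, 0, 0.2]
    - [0, 0, 0, 0, 0, 0, 0]
    - [0, 0, 0, 0, 0, 0, 0]
    - [0, 0, 0, 0, 0, 0, 0]
    - [0, 0, 0, 0, 0, 0, 0]
    - [0, 0, -20, 0, 0, 0, 0]
    - [0, 0, -35, 0, 0, 0, 0]
    - [0, 0, -40, 0, 0, 0, 0]

```text
time: 14.62
eef_pos: [569.8, 212.6, 222.7]
eef_rot: [-2.071, -2.357, 0.008]
contact_force: [0.5, 0.2, -0.3]
gripper_width: 0.993
grasp_force: 0.0
```

Request:
move_arm:
  series:
    - [-30, 0, -30, 0, 0, 0, 0]
    - [-40, 0, -30, 0, 0, 0, 0]
    - [-25, 0, -20, 0, 0, 0, 0]
    - [0, 0, 0, 0, 0, 0, 0]
    - [0, 0, 0, 0, 0, 0, 0]
    - [0, 0, 0, 0, 0, 0, 0]
    - [0, 0, 0, 0, 0, 0, 0]

```text
time: 15.2
eef_pos: [581.7, 126.8, 297.0]
eef_rot: [-2.07, -2.359, 0.003]
contact_force: [0.1, 0.7, -0.3]
gripper_width: 1.002
grasp_force: 0.0
```

```bash
python3 - <<'E'
from h import *
f=grab("wrist","w7")
cv2.imwrite("pics/w7c.png",cv2.resize(f["pixels"][0:160,240:420,::-1],None,fx=3.5,fy=3.5,interpolation=cv2.INTER_NEAREST))
s=manip.state();print(s["eef_pos"],np.abs(s["joint_vel"]).max())
for st,c in blobs(f,(18,120,40),(35,255,255),(240,0,420,235),100)[1]: print(st,c,ray(f,c,155))
print("exp top edges",[ (q,proj(f,np.array([569.2,232.5,130])+q*np.array([-np.sin(.129),np.cos(.129),0])).round(1)) for q in(-66,-52,52,66)])
E
```

```text
[581.79616318 126.95078987 296.94190749] 0.005246468864697245
[ 288   41   60   32 1695] [316.96047198  56.28672566] [565.38704665 255.55963713 155.        ]
[ 289   88   57   27 1457] [316.69251887 101.03912148] [570.25075113 216.91410899 155.        ]
exp top edges [(-66, array([317.4, 150.6])), (-52, array([317.4, 137.6])), (52, array([317.8,  28.9])), (66, array([317.9,  12.4]))]
```

View pics/w7c.png

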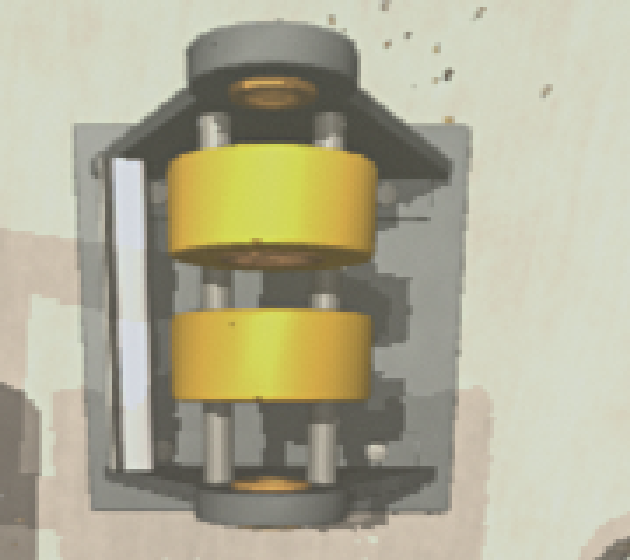

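Both rolls sit square on the bars, at crop (272,205) and (272,355). Their centrelines agree with the bush axis to within 1 mm. Now for the spindle.

```bash
python3 - <<'E'
from h import *
plan([489.3,-266,140],0.03,12)
E
```

```text
row x12: [-32.   -10.43  13.09] [-0.0003 -0.      0.0084]
```

Request:
move_arm:
  series:
    - [-32, -10.4, 13, 0, 0, 0.0084, 0]
    - [-32, -10.4, 13, 0, 0, 0.0084, 0]
    - [-32, -10.4, 13, 0, 0, 0.0084, 0]
    - [-32, -10.4, 13, 0, 0, 0.0084, 0]
    - [-32, -10.4, 13, 0, 0, 0.0084, 0]
    - [-32, -10.4, 13, 0, 0, 0.0084, 0]
    - [-32, -10.4, 13, 0, 0, 0.0084, 0]
    - [-32, -10.4, 13, 0, 0, 0.0084, 0]
    - [-32, -10.4, 13, 0, 0, 0.0084, 0]
    - [-32, -10.4, 13, 0, 0, 0.0084, 0]
    - [-32, -10.4, 13, 0, 0, 0.0084, 0]
    - [-32, -10.4, 13, 0, 0, 0.0084, 0]

```text
time: 16.25
eef_pos: [490.0, -267.1, 140.9]
eef_rot: [-2.187, -2.253, -0.0]
contact_force: [0.1, -0.1, -0.3]
gripper_width: 1.004
grasp_force: 0.0
```

Request:
move_arm:
  series:
    - [0, 0, 0, 0, 0, 0, 0]
    - [0, 0, 0, 0, 0, 0, 0]
    - [0, 0, 0, 0, 0, 0, 0]
    - [0, 0, 0, 0, 0, 0, 0]
    - [0, 0, 0, 0, 0, 0, 0]
    - [0, 0, 0, 0, 0, 0, 0]

```text
time: 16.75
eef_pos: [491.1, -265.6, 143.1]
eef_rot: [2.187, 2.255, 0.0]
contact_force: [1.0, 0.2, -0.5]
gripper_width: 1.001
grasp_force: 0.0
```

```bash
python3 - <<'E'
from h import *
print(manip.state()["eef_pos"])
plan([489.3,-266,73],0.03,4)
E
```

```text
[ 491.09700643 -265.64359189  143.08534461]
row x4: [-0.07 -0.46 17.52] [0.0001 0.0001 0.0002]
```

Request:
move_arm:
  series:
    - [0, -0.6, 18, 0, 0, 0, 0]
    - [0, -0.6, 18, 0, 0, 0, 0]
    - [0, -0.5, 18, 0, 0, 0, 0]
    - [0, 0, 15.5, 0, 0, 0, 0]
    - [0, 0, 0, 0, 0, 0, 0.3]
    - [0, 0, 0, 0, 0, 0, 0.6]
    - [0, 0, 0, 0, 0, 0, 0.8]
    - [0, 0, 0, 0, 0, 0, 1]
    - [0, 0, 0, 0, 0, 0, 1]
    - [0, 0, 0, 0, 0, 0, 1]
    - [0, 0, 0, 0, 0, 0, 1]
    - [0, 0, 0, 0, 0, 0, 1]

```text
time: 17.75
eef_pos: [489.0, -267.2, 73.5]
eef_rot: [2.189, 2.252, 0.0]
contact_force: [0.4, -0.4, -0.3]
gripper_width: 0.477
grasp_force: 0.0
```

Request:
move_arm:
  series:
    - [0, 0, 0, 0, 0, 0, 1]
    - [0, 0, 0, 0, 0, 0, 1]
    - [0, 0, 0, 0, 0, 0, 1]

```text
time: 18.0
eef_pos: [488.8, -267.1, 73.1]
eef_rot: [-2.189, -2.253, 0.0]
contact_force: [-0.7, 0.5, 0.5]
gripper_width: 0.248
grasp_force: 0.0
```

Request:
move_arm:
  series:
    - [0, 0, 0, 0, 0, 0, 1]
    - [0, 0, 0, 0, 0, 0, 1]
    - [0, 0, 0, 0, 0, 0, 1]

```text
time: 18.25
eef_pos: [489.1, -267.2, 73.2]
eef_rot: [2.189, 2.252, 0.0]
contact_force: [1.3, 0.0, 0.6]
gripper_width: 0.218
grasp_force: 30.0
```

Request:
move_arm:
  series:
    - [0, 0, -5, 0, 0, 0, 1]
    - [0, 0, -15, 0, 0, 0, 1]
    - [0, 0, -20, 0, 0, 0, 1]
    - [0, 0, -25, 0, 0, 0, 1]
    - [0, 0, -10, 0, 0, 0, 1]
    - [0, 0, 0, 0, 0, 0, 1]
    - [0, 0, 0, 0, 0, 0, 1]

```text
time: 18.83
eef_pos: [488.7, -267.0, 148.3]
eef_rot: [2.189, 2.253, -0.0]
contact_force: [-0.2, -1.0, -2.2]
gripper_width: 0.222
grasp_force: 30.0
```

```bash
python3 - <<'E'
from h import *
f=grab("wrist","w8"); cv2.imwrite("pics/w8.png",f["pixels"][:,:,::-1]); s=manip.state();print(s["eef_pos"],s["torque"],f["p"])
E
```

```text
[ 488.19310009 -266.60925202  147.44066866] [-0.10957794  0.10059147 -0.03209374] [ 485.63172035 -187.56081291  293.01184739]
```

View pics/w8.png

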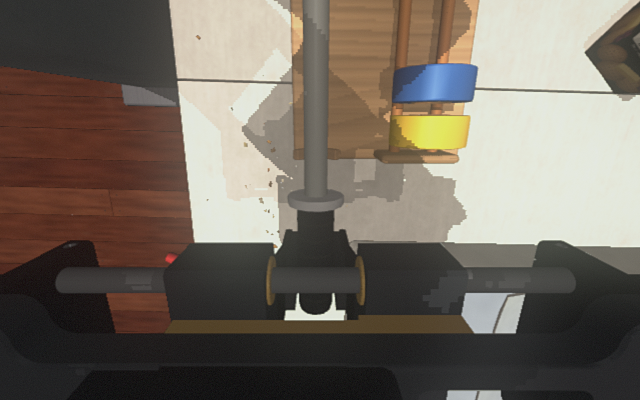

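The spindle is held firmly, with the flange at (316,199) and the rod straight up column 316. I'll check its pitch and yaw in the grip and plan the pre-insertion pose.

```bash
python3 - <<'E'
from h import *
np.set_printoptions(precision=2,suppress=True)
f=pickle.load(open("w8.pkl","rb")); m=np.array(f["mount"]); Mi=np.linalg.inv(m)
def pj(P): c=f["mtx"]@(Mi[:3,:3]@P+Mi[:3,3]); return c[:2]/c[2],c[2]
print("flange pred",pj(np.array([38,0,-2.])),"rod preds",[pj(np.array([x,0,-2.])) for x in(60,80,100,110)])
g=cv2.GaussianBlur(f["pixels"],(1,9),0).astype(float)
for r in (6,20,110,130,150,170,182):
    d=np.abs(np.diff(g[r,285:345],axis=0)).sum(1)
    L=285+np.average(np.arange(10,25)+.5,weights=np.where(d[10:25]>.4*d[10:25].max(),d[10:25],0)); Rr=285+np.average(np.arange(35,50)+.5,weights=np.where(d[35:50]>.4*d[35:50].max(),d[35:50],0))
    print(r,L,Rr,"mid",(L+Rr)/2,"w",Rr-L)
y=np.array([-np.sin(.129),np.cos(.129),0])
plan(np.array([569.2,232.5,128.2])-292*y,0.129,8)
E
```

```text
flange pred (array([316.55, 195.59]), np.float64(148.6527699772479)) rod preds [(array([316.6 , 153.61]), np.float64(142.29115542043118)), (array([316.64, 112.04]), np.float64(136.50786945968872)), (array([316.69,  66.8 ]), np.float64(130.72458349894623)), (array([316.72,  42.64]), np.float64(127.83294051857497))]
6 302.26237623762376 328.7828282828283 mid 315.522602260226 w 26.520452045204536
20 301.56390977443607 329.1136363636364 mid 315.3387730690362 w 27.549726589200304
110 303.375 327.98 mid 315.6775 w 24.605000000000018
130 303.2037037037037 327.27027027027026 mid 315.23698698698695 w 24.066566566566564
150 303.3 325.75 mid 314.525 w 22.44999999999999
170 303.8018867924528 327.0840707964602 mid 315.4429787944565 w 23.282184004007377
182 303.5 326.97058823529414 mid 315.2352941176471 w 23.470588235294144
row x8: [25.06 16.69  2.41] [-0.   -0.   -0.01]
```

Request:
move_arm:
  series:
    - [25, 16.7, 0, 0, 0, -0.012, 1]
    - [25, 16.7, 0, 0, 0, -0.012, 1]
    - [25, 16.7, 0, 0, 0, -0.012, 1]
    - [25, 16.7, 2, 0, 0, -0.012, 1]
    - [25, 16.7, 4, 0, 0, -0.012, 1]
    - [25, 16.7, 4, 0, 0, -0.012, 1]
    - [25, 16.7, 4, 0, 0, -0.014, 1]
    - [25, 16.7, 5, 0, 0, -0.014, 1]
    - [0, 0, 0, 0, 0, 0, 1]
    - [0, 0, 0, 0, 0, 0, 1]
    - [0, 0, 0, 0, 0, 0, 1]
    - [0, 0, 0, 0, 0, 0, 1]

```text
time: 19.88
eef_pos: [607.0, -59.0, 128.3]
eef_rot: [-2.074, -2.357, 0.002]
contact_force: [-0.0, -0.2, -0.5]
gripper_width: 0.221
grasp_force: 30.0
```

```bash
python3 - <<'E'
from h import *
y=np.array([-np.sin(.129),np.cos(.129),0])
s=manip.state(); print(s["eef_pos"],np.abs(s["joint_vel"]).max())
plan(np.array([569.2,232.5,128.2])-285*y,0.129,1)
f=grab("side","s1"); t=grab("top","t1")
R=Ro.from_rotvec(s["eef_rot"]).as_matrix(); T=s["eef_pos"]+R@[196,0,-2]
A=[569.2,232.5,130]-66*y
print("tip pred",T,"side",proj(f,T),"bush",proj(f,A),"top",proj(t,T),proj(t,A))
u,v=proj(f,T).astype(int)
c=f["pixels"][v-45:v+45,u-60:u+60,::-1]; cv2.imwrite("pics/s1c.png",cv2.resize(c,None,fx=6,fy=6,interpolation=cv2.INTER_NEAREST)); print(u-60,v-45)
E
```

```text
[607.00121037 -59.04330662 128.3275815 ] 0.010204230111877197
row x1: [8.98 0.   0.13] [-0.0018 -0.0004 -0.0015]
tip pred [582.08618572 135.36594386 130.39757481] side [319.21306987 206.39229198] bush [318.63305878 211.15006629] top [295.60603507 217.25567791] [283.34259289 218.68688291]
259 161
```

View pics/s1c.png

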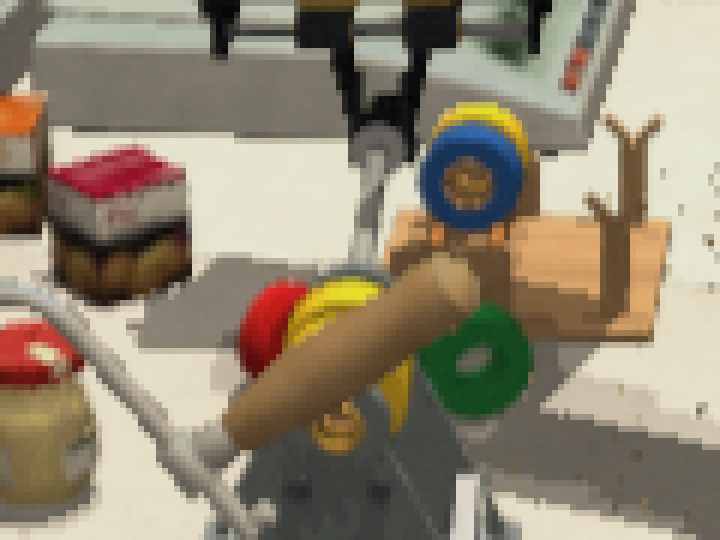

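The side view is partly blocked by the slicer handle. The rod, crop (378,145) to (362,270), points at the bush as predicted. I'll insert slowly, watching the force.

Request:
move_arm:
  series:
    - [8, 0.5, 0, 0, 0, -0.0015, 1]
    - [8, 0, 0, 0, 0, 0, 1]
    - [7, 0, 0, 0, 0, 0, 1]
    - [6, 0, 0, 0, 0, 0, 1]
    - [6, 0, 0, 0, 0, 0, 1]
    - [5, 0, 0, 0, 0, 0, 1]
    - [0, 0, 0, 0, 0, 0, 1]
    - [0, 0, 0, 0, 0, 0, 1]

```text
time: 20.65
eef_pos: [603.2, -17.9, 129.2]
eef_rot: [2.071, 2.362, -0.0]
contact_force: [0.2, -0.6, -1.1]
gripper_width: 0.222
grasp_force: 30.0
```

Request:
move_arm:
  series:
    - [5, 0, 0, 0, 0, 0, 1]
    - [5, 0, 0, 0, 0, 0, 1]
    - [5, 0, 0, 0, 0, 0, 1]
    - [0, 0, 0, 0, 0, 0, 1]
    - [0, 0, 0, 0, 0, 0, 1]

```text
time: 21.07
eef_pos: [601.2, -3.2, 129.1]
eef_rot: [-2.072, -2.362, 0.0]
contact_force: [-0.6, 0.6, -0.8]
gripper_width: 0.222
grasp_force: 30.0
```

```bash
python3 - <<'E'
from h import *
s=manip.state(); print(s["eef_pos"],s["contact_force"],s["torque"])
y=np.array([-np.sin(.129),np.cos(.129),0]);x=np.array([np.cos(.129),np.sin(.129),0])
r=s["eef_pos"]-[569.2,232.5,128.2]; print("along",r@y,"tip",r@y+196,"lat",r@x,"z",r[2]); plan(s["eef_pos"],.129,1)
f=grab("wrist","w9"); cv2.imwrite("pics/w9c.png",cv2.resize(f["pixels"][0:240,220:420,::-1],None,fx=2.5,fy=2.5,interpolation=cv2.INTER_NEAREST))
E
```

```text
[601.173899    -3.1733216  129.10344284] [-0.6053408   0.55973681 -0.79012711] [-0.16132376  0.03772164 -0.01686154]
along -237.82832234381692 tip -41.82832234381692 lat 1.3906198361008937 z 0.9034428402810875
row x1: [0. 0. 0.] [-0.0001  0.      0.0017]
```

View pics/w9c.png

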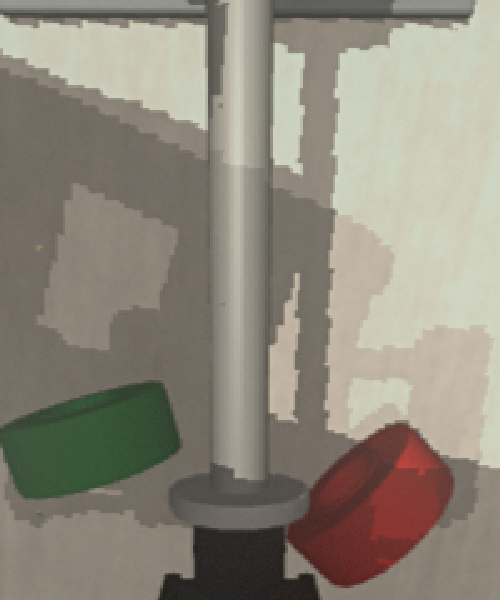

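The tip is through the near bush with no force. I'll centre it slightly and carry on.

Request:
move_arm:
  series:
    - [4, -0.4, 0.4, 0, 0, 0, 1]
    - [6, -0.4, 0.4, 0, 0, 0.001, 1]
    - [7, 0, 0, 0, 0, 0, 1]
    - [7, 0, 0, 0, 0, 0, 1]
    - [7, 0, 0, 0, 0, 0, 1]
    - [7, 0, 0, 0, 0, 0, 1]
    - [7, 0, 0, 0, 0, 0, 1]
    - [7, 0, 0, 0, 0, 0, 1]
    - [0, 0, 0, 0, 0, 0, 1]
    - [0, 0, 0, 0, 0, 0, 1]

```text
time: 21.95
eef_pos: [593.7, 48.5, 128.3]
eef_rot: [2.072, 2.361, -0.0]
contact_force: [-0.2, 0.8, -1.0]
gripper_width: 0.219
grasp_force: 30.0
```

Request:
move_arm:
  series:
    - [6, 0, 0, 0, 0, 0, 1]
    - [6, 0, 0, 0, 0, 0, 1]
    - [6, 0, 0, 0, 0, 0, 1]
    - [6, 0, 0, 0, 0, 0, 1]
    - [0, 0, 0, 0, 0, 0, 1]
    - [0, 0, 0, 0, 0, 0, 1]

```text
time: 22.45
eef_pos: [590.6, 72.2, 128.3]
eef_rot: [2.072, 2.361, -0.0]
contact_force: [0.5, -0.3, -0.9]
gripper_width: 0.222
grasp_force: 30.0
```

```bash
cat >> h.py <<'E'
def ins():
    s=manip.state(); print(s["eef_pos"],s["contact_force"],s["torque"])
    y=np.array([-np.sin(.129),np.cos(.129),0]);x=np.array([np.cos(.129),np.sin(.129),0])
    r=s["eef_pos"]-[569.2,232.5,128.2]; print("tip",r@y+196,"lat",r@x,"z",r[2]); plan(s["eef_pos"],.129,1)
E
python3 -c "from h import *; ins()"
```

```text
[590.57085618  72.18952788 128.31711718] [ 0.49681081 -0.34744825 -0.89382785] [-0.20019209  0.0214204   0.03185291]
tip 34.27234174641998 lat 0.570543933254571 z 0.11711717510917197
row x1: [0. 0. 0.] [-0.      0.0001  0.001 ]
```

Clean. I'll go on through the far bush.

Request:
move_arm:
  series:
    - [5, 0, 0, 0, 0, 0, 1]
    - [5, 0, 0, 0, 0, 0, 1]
    - [5, 0, 0, 0, 0, 0, 1]
    - [5, 0, 0, 0, 0, 0, 1]
    - [5, 0, 0, 0, 0, 0, 1]
    - [5, 0, 0, 0, 0, 0, 1]
    - [5, 0, 0, 0, 0, 0, 1]
    - [0, 0, 0, 0, 0, 0, 1]
    - [0, 0, 0, 0, 0, 0, 1]

```text
time: 23.2
eef_pos: [586.1, 106.8, 128.3]
eef_rot: [2.073, 2.361, -0.0]
contact_force: [0.4, 0.8, -0.9]
gripper_width: 0.221
grasp_force: 30.0
```

Request:
move_arm:
  series:
    - [4, 0, 0, 0, 0, 0, 1]
    - [4, 0, 0, 0, 0, 0, 1]
    - [4, 0, 0, 0, 0, 0, 1]
    - [2, 0, 0, 0, 0, 0, 1]
    - [0, 0, 0, 0, 0, 0, 1]
    - [0, 0, 0, 0, 0, 0, 1]

```text
time: 23.7
eef_pos: [584.3, 120.5, 128.3]
eef_rot: [-2.073, -2.36, 0.0]
contact_force: [0.1, -0.8, -1.1]
gripper_width: 0.22
grasp_force: 30.0
```

```bash
python3 -c "from h import *; ins()"
```

```text
[584.30735873 120.48114373 128.2840033 ] [ 0.07625396 -0.79309448 -1.12772347] [-0.18074889  0.07468203 -0.03610486]
tip 82.9684561794628 lat 0.5714446537006983 z 0.0840032986422159
row x1: [0. 0. 0.] [-0.0001  0.      0.0004]
```

Request:
move_arm:
  series:
    - [2, 0, 0, 0, 0, 0, 1]
    - [2, 0, 0, 0, 0, 0, 1]
    - [1.5, 0, 0, 0, 0, 0, 1]
    - [0, 0, 0, 0, 0, 0, 1]
    - [0, 0, 0, 0, 0, 0, 1]

```text
time: 24.12
eef_pos: [583.6, 125.9, 128.3]
eef_rot: [-2.073, -2.36, 0.0]
contact_force: [-0.8, -0.6, -1.3]
gripper_width: 0.22
grasp_force: 30.0
```

Request:
move_arm:
  series:
    - [1, 0, 0, 0, 0, 0, 1]
    - [1, 0, 0, 0, 0, 0, 1]
    - [0, 0, 0, 0, 0, 0, 1]
    - [0, 0, 0, 0, 0, 0, 1]
    - [0, 0, 0, 0, 0, 0, 1]

```text
time: 24.53
eef_pos: [583.4, 127.7, 128.3]
eef_rot: [-2.074, -2.36, 0.0]
contact_force: [0.4, 0.3, -0.7]
gripper_width: 0.223
grasp_force: 30.0
```

Request:
move_arm:
  series:
    - [1, 0, 0, 0, 0, 0, 1]
    - [0, 0, 0, 0, 0, 0, 1]
    - [0, 0, 0, 0, 0, 0, 1]

```text
time: 24.78
eef_pos: [583.3, 128.8, 128.3]
eef_rot: [2.073, 2.36, 0.0]
contact_force: [0.4, -0.4, -0.6]
gripper_width: 0.222
grasp_force: 30.0
```

Request:
move_arm:
  series:
    - [0.7, 0, 0, 0, 0, 0, 1]
    - [0, 0, 0, 0, 0, 0, 1]
    - [0, 0, 0, 0, 0, 0, 1]

```text
time: 25.03
eef_pos: [583.2, 129.5, 128.3]
eef_rot: [2.073, 2.36, 0.0]
contact_force: [0.3, 0.4, -0.9]
gripper_width: 0.216
grasp_force: 30.0
```

```bash
python3 -c "
from h import *
ins()
f=grab('wrist','w10'); cv2.imwrite('pics/w10c.png',cv2.resize(f['pixels'][0:240,220:420,::-1],None,fx=2.5,fy=2.5,interpolation=cv2.INTER_NEAREST))"
```

```text
[583.18829111 129.45925455 128.30238195] [ 0.25432103  0.36834632 -0.86940558] [-0.17059005  0.07125976 -0.01063654]
tip 92.01592783524895 lat 0.6166420991188406 z 0.10238195188517807
row x1: [0. 0. 0.] [0.     0.     0.0002]
```

View pics/w10c.png

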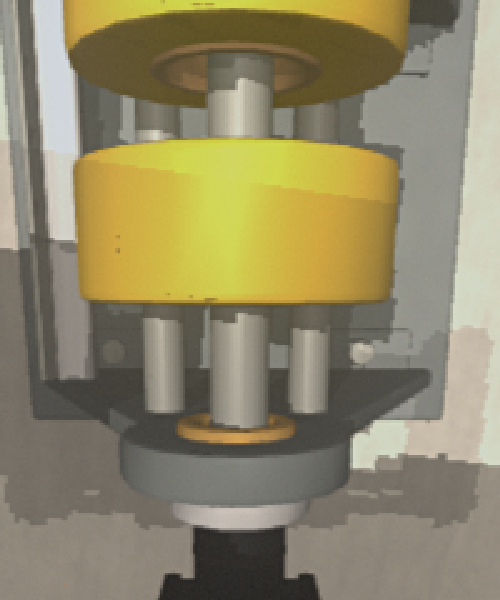

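The flange is nearly against the boss and both cores are threaded. I've now viewed 13 pictures, over the limit of 10, so I'll view no more and finish by force readings.

Request:
move_arm:
  series:
    - [0.7, 0, 0, 0, 0, 0, 1]
    - [0, 0, 0, 0, 0, 0, 1]
    - [0, 0, 0, 0, 0, 0, 1]

```text
time: 25.33
eef_pos: [583.1, 129.8, 128.3]
eef_rot: [2.073, 2.36, -0.001]
contact_force: [-0.1, -1.5, -1.4]
gripper_width: 0.223
grasp_force: 30.0
```

Request:
move_arm:
  series:
    - [0.7, 0, 0, 0, 0, 0, 1]
    - [0, 0, 0, 0, 0, 0, 1]
    - [0, 0, 0, 0, 0, 0, 1]

```text
time: 25.58
eef_pos: [583.1, 129.9, 128.2]
eef_rot: [2.073, 2.36, -0.002]
contact_force: [0.1, -6.5, -1.9]
gripper_width: 0.221
grasp_force: 30.0
```

Request:
move_arm:
  series:
    - [0, 0, 0, 0, 0, 0, 1]
    - [0, 0, 0, 0, 0, 0, 1]
    - [0, 0, 0, 0, 0, 0, 1]
    - [0, 0, 0, 0, 0, 0, 1]

```text
time: 25.92
eef_pos: [583.1, 129.9, 128.3]
eef_rot: [2.073, 2.36, -0.002]
contact_force: [0.7, -4.8, -1.8]
gripper_width: 0.217
grasp_force: 30.0
```

```bash
python3 -c "
from h import *
ins(); print(manip.close_job())"
```

```text
[583.13779639 129.87663248 128.25477467] [ 0.73182651 -4.76986103 -1.82846144] [-0.99758515 -0.02750097 -0.04774394]
tip 92.43633355644013 lat 0.62025948095025 z 0.05477467340574549
row x1: [0. 0. 0.] [-0.0001  0.0014  0.0003]
the job is handed in; nothing more can be done
None
```

The job is handed in at 25.9 s: two yellow rolls are on the bars and the spindle is through both bushes and cores, flange home at about 5 N and still gripped at 30 N; no verdict was returned, and I viewed 13 pictures against the limit of 10.

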